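# Stroke the retaining leaves of a glass panel flat

## Task

Close the five brass leaves on the centre bar of the glass panel: starting at the white dot, run your fingertips lightly along the bar to its other end in one unbroken stroke, so that each leaf is pressed down flat in its turn. Stay on the bar and do not raise your fingers between the first leaf and the last, keep off the glass, and do not lift or shift the panel or disturb the jar, cup, oil bottle and cutter. Then take your hand clear.

Things in the scene. Friction and masses are not known exactly. Their poses are not given: they have to be found in the camera images.
- board: white plastic waffle-grid glass-cutting board, fixed to the table, 360 mm (its x) by 420 mm (its y), 12 mm thick, cells about 30 mm. Origin: centre of its underside, on the table. Two wooden stops 10 mm high are fixed on it, against the panel's +x end and its +y side (side stop 12 mm wide).
- panel: dark metal panel lying loose and level on the board (underside 12 mm above the table), 280 mm (x) by 190 mm (y), 0.65 to 1.05 kg. Frame 18 mm wide, 12 mm high; a centre bar 26 mm wide, 14 mm high above the underside, runs along x at y = 0 between two panes. Origin: centre of its underside; +x is the stroke direction, away from the white dot.
- glass: the two panes in the panel, green at +y and amber at -y, each 244 by 64 mm; their upper faces are 7 mm above the panel's underside, that is 7 mm below the top of the centre bar. Origin: same as the panel's. Not to be touched.
- row_start (a point): point over the centre of the white dot (18 mm across, painted on the centre bar), 22 mm before the hinge of the first leaf, at the height of the upper face of a flat leaf: 16 mm above the panel's underside, 28 mm above the table (dot itself 2 mm lower). Axes as the panel's.
- row_end (a point): point over the bare far end of the centre bar, 18 mm beyond the tip of the last leaf, at the same height as row_start (28 mm above the table), 214 mm from it along the panel's +x. Axes as the panel's.
- leaf0 (a joint): brass leaf 1 of 5 from the white dot: 30 x 20 x 2 mm, hinged on the centre bar at panel x = -88 mm, y = 0, free tip towards +x. Value in rad: 0 flat (upper face 16 mm above the panel underside), larger with the tip up (0.4 to 0.65 at first). Friction keeps it where it is left; 1 N at the tip moves it. Fingers gliding along +x 1 to 2 mm above the flat height fold it down.
- leaf1 (a joint): brass leaf 2 of 5 from the white dot: 30 x 20 x 2 mm, hinged on the centre bar at panel x = -52 mm, y = 0, free tip towards +x. Value in rad: 0 flat (upper face 16 mm above the panel underside), larger with the tip up (0.4 to 0.65 at first). Friction keeps it where it is left; 1 N at the tip moves it. Fingers gliding along +x 1 to 2 mm above the flat height fold it down.
- leaf2 (a joint): brass leaf 3 of 5 from the white dot: 30 x 20 x 2 mm, hinged on the centre bar at panel x = -16 mm, y = 0, free tip towards +x. Value in rad: 0 flat (upper face 16 mm above the panel underside), larger with the tip up (0.4 to 0.65 at first). Friction keeps it where it is left; 1 N at the tip moves it. Fingers gliding along +x 1 to 2 mm above the flat height fold it down.
- leaf3 (a joint): brass leaf 4 of 5 from the white dot: 30 x 20 x 2 mm, hinged on the centre bar at panel x = 20 mm, y = 0, free tip towards +x. Value in rad: 0 flat (upper face 16 mm above the panel underside), larger with the tip up (0.4 to 0.65 at first). Friction keeps it where it is left; 1 N at the tip moves it. Fingers gliding along +x 1 to 2 mm above the flat height fold it down.
- leaf4 (a joint): brass leaf 5 of 5 from the white dot: 30 x 20 x 2 mm, hinged on the centre bar at panel x = 56 mm, y = 0, free tip towards +x. Value in rad: 0 flat (upper face 16 mm above the panel underside), larger with the tip up (0.4 to 0.65 at first). Friction keeps it where it is left; 1 N at the tip moves it. Fingers gliding along +x 1 to 2 mm above the flat height fold it down.
- jar: closed glass jar with a black cap, 68 mm across, 110 mm tall, loose on the board beside the panel, at least 150 mm from the bar's centre line to its axis; origin at the centre of its foot. Leave alone.
- cup: open clear plastic cup, 68 mm across the rim, 85 mm tall, loose on the board, likewise beside the panel; origin at the centre of its foot. Leave alone.
- oil: small white oil bottle with a red cap, 40 mm across, 90 mm tall, loose on the board, likewise beside the panel; origin at the centre of its foot. Leave alone.
- cutter: glass cutter with a blue grip and brass head, about 130 mm long, 14 mm thick, lying on the board beyond the side stop; origin under its middle, head to its +x. Leave alone.

How it is judged:
On the way, in this order (a step that is already met when the one before it is completed fails the run):
1. leaf 1 of the row is pressed flat (value of joint leaf0 below 0.15 rad), for 0.05 s.
2. leaf 2 of the row is pressed flat (value of joint leaf1 below 0.15 rad), for 0.05 s.
3. leaf 3 of the row is pressed flat (value of joint leaf2 below 0.15 rad), for 0.05 s.
4. leaf 4 of the row is pressed flat (value of joint leaf3 below 0.15 rad), for 0.05 s.
5. leaf 5 of the row is pressed flat (value of joint leaf4 below 0.15 rad), for 0.05 s.
At the end, for the whole second after the job is handed in: All five leaves are within 0.15 rad of flat (tips within about 4 mm of the bar); the panel lies level and still within 12 mm of where it was; jar, cup, oil bottle and cutter are at rest within 20 mm of where they stood (value of joint each of leaf0, leaf1, leaf2, leaf3, leaf4 below 0.15 rad and distance of panel from where it was at the start of the episode below 0.012 m and height (world z) of panel below 0.02 m and angle between panel's own z axis and vertical below 0.05 rad and linear speed of panel below 0.01 m/s and distance of each of jar, cup, oil, cutter from where it was at the start of the episode below 0.02 m and linear speed of each of jar, cup, oil, cutter below 0.02 m/s); the robot touches nothing.
It fails at once if the fingers leave the row (grasp point more than 55 mm above the bar's top, or more than 30 mm to the side) after the first leaf is flat and before the last is (value of joint leaf0 below 0.15 rad and value of joint leaf4 above 0.15 rad and (z of the grasp point in the frame of panel above 0.069 m or y of the grasp point in the frame of panel above 0.03 m or y of the grasp point in the frame of panel below -0.03 m)).
It fails at once if the fingers or arm press on the glass (over 3 N) (contact force between any of the fingers, the arm and glass above 3 N).
It fails at once if the panel is pressed hard (over 30 N) (contact force between the fingers and panel above 30 N).
It fails at once if the panel is lifted, tipped or shifted by 12 mm (height (world z) of panel above 0.02 m or angle between panel's own z axis and vertical above 0.05 rad or distance of panel from where it was at the start of the episode above 0.012 m).
It fails at once if the jar, cup, oil bottle or cutter is moved 20 mm, lifted or knocked over (distance of any of jar, cup, oil, cutter from where it was at the start of the episode above 0.02 m or angle between any of jar, cup, oil, cutter's own z axis and vertical above 0.3 rad).
It also fails if it takes over 38 s, if anything falls off the work surface, if the arm or the gripper's body presses on something with over 40 N, if the wrist force passes 120 N, or if a joint passes its speed limit or range.

## Robot

A 7-joint arm with a two-finger parallel gripper is mounted at the origin on the work surface. World frame = base frame: x ahead of the robot, y to its left, z up, the work surface at z = 0. Lengths are in m, angles in rad, forces in N, time in s.
With the tool pointing down it reaches from about 0.425 to 0.875 m from the base axis. Payload 8.4 kg.
Tool frame: the origin (TCP) lies midway between the tips of the shut fingers; the grasp point (between the pads) lies 19 mm behind it; z points along the fingers, y is the line along which they close (so a half turn about z gives the same grasp; the last joint's range is limited). The gripper opens to 85 mm and grips with 20 to 120 N. Pads are 22 mm wide; open, the fingers measure 114 mm over their backs; the gripper's body (76 mm by 85 mm) begins 54 mm behind the grasp point. The pads swing forward as they close: fully open they stand 13 mm farther back than shut.
Start: joints at [1.142, 0.333, 0.04, 1.465, -0.013, 1.343, -0.059], TCP at [0.21, -0.615, 0.231] pointing down, gripper open.
Joint ranges: [-2.58, 2.58], [-0.38, 2.09], [-1.3, 1.39], [0.25, 2.4], [-1.5, 4.64], [0.08, 2.09], [-2.65, 2.65]. Speed limits (rad/s): [2.22, 2.22, 2.79, 2.79, 3.14, 3.14, 3.14].

## Interface

Orientations are given as a rotation vector (axis times angle).
In Python, from workcell import * gives the robot as it stands.
- The arm moves only by the shell command python3 -m creep 'ROWS'. ROWS is JSON, a list that holds one entry, the list of rows, each a list of 7 numbers: the shift along the tool's x, y, z as a fraction of full scale, then the turn, a rotation vector about the tool's x, y, z as a fraction of full scale, then the gripper command: -1 is shut, 1 is fully open, values between are in proportion. A call has 1 to 5 rows; each row is the pose to reach, as a shift and turn from the pose commanded when the call began, along the tool's axes at that moment; what a row does not reach only later rows make up. Full scale, the value 1, is 400 mm for a shift and 90 degrees for a turn. A row lasts 1/8 s, in which the tool goes at most 62.5 mm and 10.7 degrees, less where a joint would pass 70% of its speed; a pose out of reach is approached as far as the arm can. A call with a number of a shift or a turn outside -1 to 1 is refused whole. A call with a gripper value outside its range is refused whole. The fingers move at their own pace and stop on an object; the grip force is fixed at half the most. Time passes only in rows, so rows that repeat a pose let the fingers close. It gives the time, the measured TCP pose, the force, the opening and the grip force at its end, in the units of the state.
- get_obs(): the state, without advancing time (a new reading comes with each control period).
- capture(name): name is "scene" or "top"; returns a dict with "color" (400x640x3 uint8, red, green, blue), "K" (3x3 intrinsics, pixels), "rvec" (rotation vector, rad) and "tvec" (3), from world to camera coordinates, as OpenCV has them. Camera axes: x right, y down, z forward; pixel columns grow to the right and rows downward; lengths in m; the calibration is good to about 2 mm. A picture is of the moment at which its call begins. There is no depth.
- close_job(): hands the job in; it is judged then, once.
The state is a dict: "t": time; "joint_pos": joint angles; "qvel": joint speeds; "joint_torque": joint torques, N m; "tcp_pos": TCP position; "tcp_rot": TCP orientation; "force": force on the tool from outside, world axes, zero at the start; "torque": the same for the moment, N m; "opening": opening from 0.0 (shut) to 1.0 (fully open); "grip_force": force on a finger pad.
Only numpy, scipy, OpenCV 4.12 (cv2) and the standard library are available. Lean on these libraries where they do the work, as an engineer would, in place of code of your own. Each camera call takes 0.05 s, during which the arm holds its last target. There are 200 camera calls.

## Working session

There is one attempt and no reset: what is moved stays moved. The work goes in short steps, Python scripts to look and compute and a shell command to move; the robot and the scene stay as the last step left them, time stands still between calls to the robot, and variables do not carry over. Pictures are saved under pics/ and viewed, at most 10 in all, crops included, and the job is handed in when it is done.

```bash
mkdir -p pics
python3 - <<'E'
from workcell import *
import cv2,pickle
for n in("scene","top"):
    c=capture(n); pickle.dump(c,open(n+".pkl","wb")); cv2.imwrite(f"pics/{n}0.png",c["color"][:,:,::-1])
o=get_obs(); print(o["t"],o["tcp_pos"],o["tcp_rot"],o["opening"],o["force"])
E
```

```text
0.1 [ 0.2103707  -0.61456083  0.23047575] [-3.09750666e+00 -5.15484880e-01  4.99275871e-04] 0.9969736811736064 [ 0.24693936  0.34646479 -0.43381136]
```

View pics/top0.png

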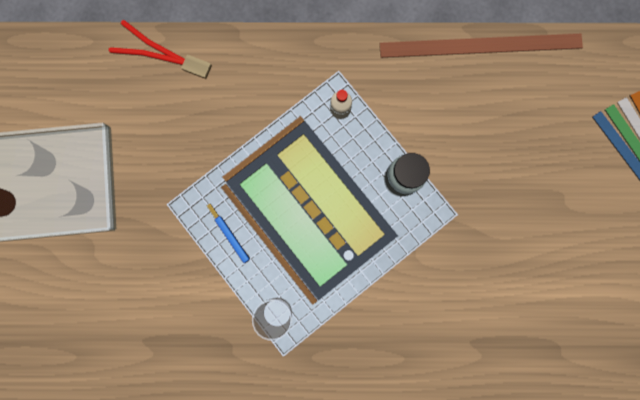

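View pics/scene0.png

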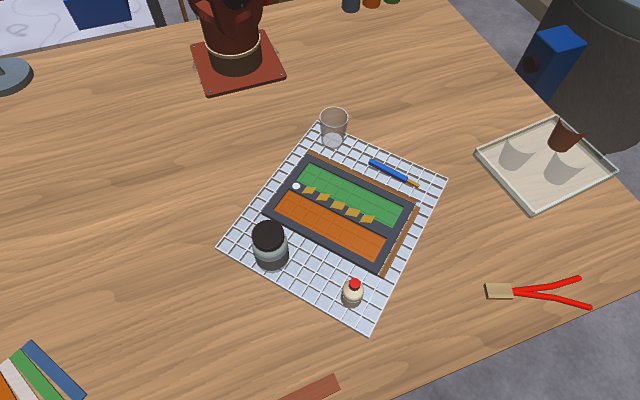

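The top picture shows the panel with the white dot near (349,256) and the leaves running up-left to about (287,178). The jar is at (410,172), the cup at (272,318), the oil bottle at (341,102) and the cutter at (230,235). I'll enlarge it.

Run:
```python
import cv2
im=cv2.imread("pics/top0.png")[112:308,215:405]
cv2.imwrite("pics/crop.png",cv2.resize(im,None,fx=3,fy=3,interpolation=cv2.INTER_CUBIC))
```

```text
(no output)
```

View pics/crop.png

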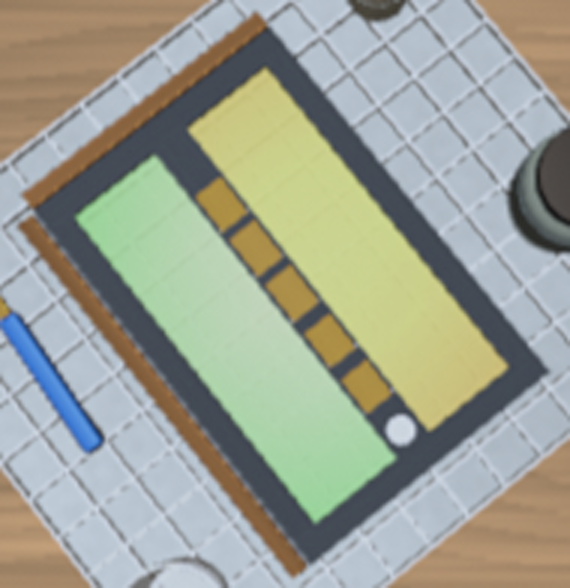

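The crop shows the panel's outer corners at (268,27), (547,371), (308,563) and (37,212), the dot at (401,430), and all the pane corners. I'll fit a planar panel pose to these.

```bash
cat > h.py <<'E'
import numpy as np,cv2,pickle
from scipy.optimize import least_squares
from scipy.spatial.transform import Rotation as R
def ray(c,uv,z):
    n=cv2.undistortPoints(np.array([[uv]],float),c["K"],None)[0,0]
    M=cv2.Rodrigues(np.array(c["rvec"]))[0];o=-M.T@np.array(c["tvec"]).ravel();d=M.T@np.array([*n,1]);return o+d*(z-o[2])/d[2]
E
python3 - <<'E'
from h import *
c=pickle.load(open("top.pkl","rb")); s=pickle.load(open("scene.pkl","rb"))
L=[(268,27,140,-95,24),(547,371,-140,-95,24),(308,563,-140,95,24),(37,212,140,95,24),(401,430,-110,0,26),
(76,218,122,77,23),(156,155,122,13,23),(396,459,-122,13,23),(317,523,-122,77,23),(188,130,122,-13,23),(267,67,122,-77,23),(508,367,-122,-77,23),(430,431,-122,-13,23)]
W=np.array([ray(c,((a+.5)/3-.5+215,(b+.5)/3-.5+112),z/1e3)[:2] for a,b,_,_,z in L]);P=np.array([l[2:4] for l in L])/1e3
T=lambda p,Q:Q@np.array([[np.cos(p[2]),np.sin(p[2])],[-np.sin(p[2]),np.cos(p[2])]])+p[:2]
r=least_squares(lambda p:(T(p,P)-W).ravel(),[*W.mean(0),np.arctan2(*(W[0]-W[1])[::-1])],loss="soft_l1",f_scale=.001)
p=r.x;print("pose",p,np.degrees(p[2]));print(np.round((T(p,P)-W)*1e3,1).tolist())
S,E=T(p,np.array([[-.11,0],[.104,0]]));print("start",S,np.hypot(*S),"end",E,np.hypot(*E))
print("scene px",[cv2.projectPoints(np.array([[*T(p,np.array(q[:2])),q[2]]]),s["rvec"],s["tvec"],s["K"],None)[0].ravel().round(1).tolist() for q in((-.11,0,.026),(.14,-.095,.024),(-.14,-.095,.024),(.14,.095,.024))])
for n,uv,z in(("jar",(411,168),.11),("cup",(272,318),.04),("oil",(342,97),.09)):
    w=ray(c,uv,z);d=w[:2]-p[:2];print(n,w.round(3),"panel",np.cos(p[2])*d[0]+np.sin(p[2])*d[1],-np.sin(p[2])*d[0]+np.cos(p[2])*d[1])
print("tool R",R.from_rotvec([-3.09750666e+00,-5.15484880e-01,4.99e-4]).as_matrix().round(3).tolist())
np.save("p.npy",p)
E
```

```text
pose [0.57155956 0.08264396 0.67796671] 38.84463096304294
[[0.1, -1.6], [-0.6, -2.4], [-1.8, -2.1], [0.0, 2.2], [-0.1, -0.3], [0.9, 1.3], [0.8, 1.1], [0.3, -0.7], [-0.6, 0.6], [1.0, 0.9], [0.5, 0.6], [-0.2, -1.2], [-0.7, 0.1]]
start [0.4858861  0.01365078] 0.48607781860688976 end [0.65255992 0.14787387] 0.6691047245290959
scene px [[295.4, 185.4], [377.0, 273.3], [260.5, 211.2], [414.3, 203.3]]
jar [ 0.635 -0.088  0.11 ] panel -0.057666937546472063 -0.17256941499268338
cup [0.373 0.152 0.04 ] panel -0.11092581554102723 0.1782466054865203
oil [0.765 0.028 0.09 ] panel 0.116069062695484 -0.163513098655255
tool R [[0.946, 0.324, -0.001], [0.324, -0.946, 0.001], [-0.0, -0.002, -1.0]]
```

```bash
python3 -m creep '[[[0.12,-0.09,0,0,0,-0.1,-1],[0.24,-0.17,0,0,0,-0.2,-1],[0.36,-0.26,0,0,0,-0.3,-1],[0.48,-0.34,0,0,0,-0.4,-1],[0.6,-0.43,0,0,0,-0.5,-1]]]'
cat > next.py <<'E'
import sys
from h import *
from workcell import *
# usage: px pz : target at panel x (y=0), world z ; prints total creep fractions
p=np.load("p.npy");px,z=map(float,sys.argv[1:3]);py=float(sys.argv[3]) if len(sys.argv)>3 else 0
a=np.array([np.cos(p[2]),np.sin(p[2])]);b=np.array([-a[1],a[0]])
o=get_obs();M=R.from_rotvec(o["tcp_rot"]).as_matrix();t=np.array(o["tcp_pos"])
d=t[:2]-p[:2];print("t",o["t"],"tcp",t.round(4),"panel xy",(d@a).round(4),(d@b).round(4),"F",np.round(o["force"],1),"open",round(o["opening"],3),"q7",round(o["joint_pos"][6],2))
w=np.array([*(p[:2]+px*a+py*b),z])-t
G=np.c_[[*(-b*-1),0],[*a,0],[0,0,-1]]; G[:,0]=np.cross(G[:,1],G[:,2])
print("shift",(M.T@w/.4).round(4),"turn",(np.degrees(R.from_matrix(M.T@G).as_rotvec())/90).round(4))
E
python3 next.py -0.112 0.2
```

```text
t: 0.72
tcp_pos: [0.3826, -0.3728, 0.2311]
tcp_rot: [-2.661, -1.669, 0.0]
force: [1.1, -1.2, 0.4]
opening: -0.003
grip_force: 0.0
t 0.725 tcp [ 0.3826 -0.3728  0.2311] panel xy -0.4328 -0.2362 F [ 1.1 -1.2  0.4] open -0.003 q7 0.22
shift [ 0.9777 -0.1905  0.0777] turn [-1.000e-04 -1.000e-04 -7.185e-01]
```

```bash
python3 -m creep '[[[0.14,-0.03,0,0,0,-0.1,-1],[0.28,-0.06,0,0,0,-0.2,-1],[0.42,-0.08,0,0,0,-0.3,-1],[0.56,-0.11,0,0,0,-0.4,-1],[0.7,-0.136,0,0,0,-0.5,-1]]]'
python3 next.py -0.112 0.12
```

```text
t: 1.35
tcp_pos: [0.4562, -0.0973, 0.2312]
tcp_rot: [1.82, 2.56, -0.0]
force: [1.8, 0.3, 0.2]
opening: 0.0
grip_force: 0.0
t 1.35 tcp [ 0.4562 -0.0973  0.2312] panel xy -0.2027 -0.0678 F [1.8 0.3 0.2] open 0.0 q7 0.46
shift [0.236  0.1566 0.278 ] turn [-1.000e-04  1.000e-04 -2.185e-01]
```

```bash
python3 -m creep '[[[0.08,0.05,0.02,0,0,-0.08,-1],[0.16,0.1,0.1,0,0,-0.16,-1],[0.236,0.157,0.2,0,0,-0.2185,-1],[0.236,0.157,0.278,0,0,-0.2185,-1],[0.236,0.157,0.278,0,0,-0.2185,-1]]]'
python3 next.py -0.112 0.05
python3 - <<'E'
from workcell import *
import cv2
im=capture("scene")["color"][:,:,::-1][60:300,200:460]
cv2.imwrite("pics/s1.png",cv2.resize(im,None,fx=3,fy=2.5 and 2.5,interpolation=cv2.INTER_CUBIC))
E
```

```text
t: 1.98
tcp_pos: [0.4832, 0.0107, 0.1181]
tcp_rot: [-1.36, -2.827, 0.002]
force: [0.1, -0.2, 0.6]
opening: -0.004
grip_force: 0.0
t 1.975 tcp [0.4832 0.0107 0.1181] panel xy -0.114 -0.0006 F [ 0.1 -0.2  0.6] open -0.004 q7 0.48
shift [0.0009 0.0055 0.1702] turn [-0.0022 -0.0023 -0.0027]
```

View pics/s1.png

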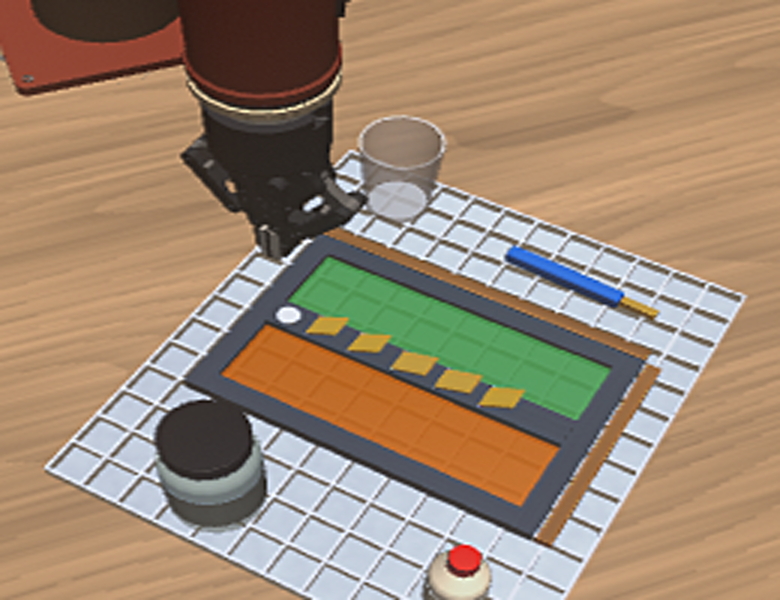

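The shut fingers (tips at about 270,255 in the crop) are above the dot (288,315), and nothing has been disturbed. I'll descend.

```bash
python3 -m creep '[[[0,0.002,0.06,0,0,0,-1],[0,0.003,0.12,0,0,0,-1],[0,0.003,0.16,0,0,0,-1],[0,0.003,0.17,0,0,0,-1],[0,0.003,0.17,0,0,0,-1]]]'
python3 next.py -0.112 0.0295
```

```text
t: 2.65
tcp_pos: [0.4865, 0.0112, 0.0528]
tcp_rot: [1.364, 2.83, 0.001]
force: [-0.7, -0.2, -0.8]
opening: 0.0
grip_force: 0.0
t 2.65 tcp [0.4865 0.0112 0.0528] panel xy -0.1111 -0.0023 F [-0.7 -0.2 -0.8] open 0.0 q7 0.41
shift [ 0.0057 -0.0023  0.0582] turn [ 0.0004  0.0003 -0.0034]
```

```bash
python3 -m creep '[[[0.005,-0.002,0.02,0,0,0,-1],[0.005,-0.002,0.04,0,0,0,-1],[0.005,-0.002,0.05,0,0,0,-1],[0.005,-0.002,0.05,0,0,0,-1],[0.005,-0.002,0.05,0,0,0,-1]]]'
python3 next.py -0.112 0.0295;  python3 -m creep '[[[0,0,0,0,0,0,-1],[0,0,0,0,0,0,-1]]]'; python3 next.py -0.112 0.0295
```

```text
t: 3.28
tcp_pos: [0.4842, 0.0124, 0.0322]
tcp_rot: [1.363, 2.83, 0.0]
force: [0.8, -0.7, -0.7]
opening: -0.001
grip_force: 0.0
t 3.275 tcp [0.4842 0.0124 0.0322] panel xy -0.1121 0.0 F [ 0.8 -0.7 -0.7] open -0.001 q7 0.39
shift [-0.0001  0.0003  0.0068] turn [ 0.0001 -0.     -0.0032]
t: 3.52
tcp_pos: [0.4842, 0.0123, 0.0323]
tcp_rot: [1.363, 2.83, 0.0]
force: [-0.4, 0.3, -0.5]
opening: 0.001
grip_force: 0.0
t 3.525 tcp [0.4842 0.0123 0.0323] panel xy -0.1121 0.0 F [-0.4  0.3 -0.5] open 0.001 q7 0.39
shift [-0.0001  0.0003  0.0069] turn [ 0.0001  0.0001 -0.0032]
```

```bash
python3 -m creep '[[[0,0,0.007,0,0,0,-1],[0,0,0.007,0,0,0,-1],[0,0.015,0.007,0,0,0,-1],[0,0.03,0.007,0,0,0,-1],[0,0.045,0.007,0,0,0,-1]]]'
python3 next.py 0.104 0.0295
```

```text
t: 4.15
tcp_pos: [0.4987, 0.024, 0.0294]
tcp_rot: [1.363, 2.83, 0.0]
force: [0.1, 0.4, 0.2]
opening: 0.003
grip_force: 0.0
t 4.15 tcp [0.4987 0.024  0.0294] panel xy -0.0935 0.0 F [0.1 0.4 0.2] open 0.003 q7 0.35
shift [ 2.400e-03  4.938e-01 -2.000e-04] turn [ 0.0002 -0.     -0.0031]
```

```bash
python3 -m creep '[[[0,0.02,0,0,0,0,-1],[0,0.04,0,0,0,0,-1],[0,0.06,0,0,0,0,-1],[0.0005,0.08,0,0,0,0,-1],[0.0005,0.1,0,0,0,0,-1]]]'
python3 next.py 0.104 0.0295
```

```text
t: 4.78
tcp_pos: [0.5292, 0.0487, 0.0292]
tcp_rot: [-1.363, -2.829, 0.002]
force: [-5.7, -5.0, 3.8]
opening: -0.002
grip_force: 3.0
t 4.775 tcp [0.5292 0.0487 0.0292] panel xy -0.0543 0.0001 F [-5.7 -5.   3.8] open -0.002 q7 0.29
shift [ 0.0017  0.3958 -0.0015] turn [-0.0009 -0.0002 -0.0032]
```

```bash
python3 -m creep '[[[0,0.02,-0.0007,0,0,0,-1],[0,0.04,-0.0007,0,0,0,-1],[0,0.06,-0.0007,0,0,0,-1],[0.0005,0.08,-0.0007,0,0,0,-1],[0.0005,0.1,-0.0007,0,0,0,-1]]]'
python3 next.py 0.104 0.0295
python3 - <<'E'
from workcell import *
import cv2
im=capture("scene")["color"][:,:,::-1][140:280,250:430]
cv2.imwrite("pics/s2.png",cv2.resize(im,None,fx=4,fy=4,interpolation=cv2.INTER_CUBIC))
E
```

```text
t: 5.4
tcp_pos: [0.5606, 0.0738, 0.0295]
tcp_rot: [-1.363, -2.83, 0.001]
force: [-1.8, -1.5, 0.8]
opening: -0.003
grip_force: 1.2
t 5.4 tcp [0.5606 0.0738 0.0295] panel xy -0.0141 0.0 F [-1.8 -1.5  0.8] open -0.003 q7 0.23
shift [ 1.500e-03  2.953e-01 -2.000e-04] turn [-0.0006 -0.0001 -0.0032]
```

View pics/s2.png

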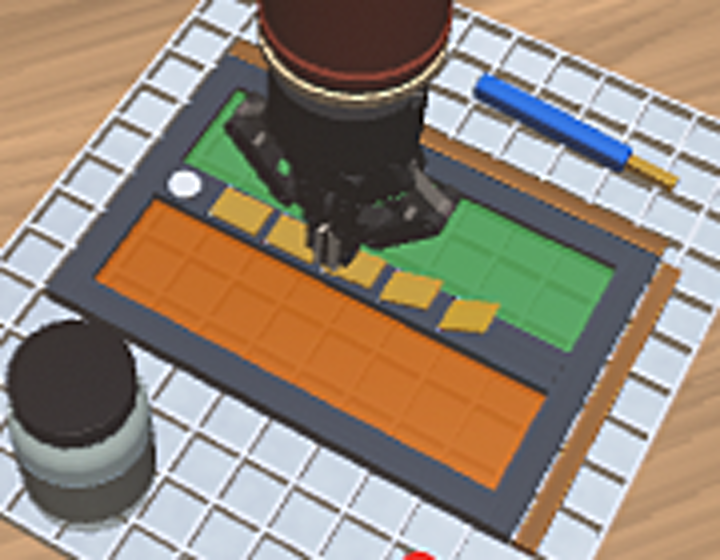

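Leaves 1 and 2 (242,211 and 290,240) lie flat. The fingers are on the bar at (330,250), and leaves 4 and 5 are still up. I'll carry on.

```bash
python3 -m creep '[[[0,0.02,0,0,0,0,-1],[0,0.04,0,0,0,0,-1],[0,0.06,0,0,0,0,-1],[0.0005,0.08,0,0,0,0,-1],[0.0005,0.1,0,0,0,0,-1]]]'
python3 next.py 0.104 0.0295
```

```text
t: 6.08
tcp_pos: [0.5919, 0.0989, 0.0295]
tcp_rot: [-1.364, -2.83, 0.001]
force: [-0.9, -0.2, 1.2]
opening: -0.004
grip_force: 0.7
t 6.075 tcp [0.5919 0.0989 0.0295] panel xy 0.026 -0.0001 F [-0.9 -0.2  1.2] open -0.004 q7 0.19
shift [ 0.0012  0.195  -0.    ] turn [-0.0004 -0.     -0.0033]
```

```bash
python3 -m creep '[[[0,0.02,0,0,0,0,-1],[0,0.04,0,0,0,0,-1],[0,0.06,0,0,0,0,-1],[0.0005,0.08,0,0,0,0,-1],[0.0005,0.1,0,0,0,0,-1]]]'
python3 next.py 0.104 0.0295
```

```text
t: 6.7
tcp_pos: [0.6233, 0.1242, 0.0296]
tcp_rot: [1.364, 2.83, 0.0]
force: [-0.1, -1.4, 1.9]
opening: -0.002
grip_force: 0.5
t 6.7 tcp [0.6233 0.1242 0.0296] panel xy 0.0663 -0.0001 F [-0.1 -1.4  1.9] open -0.002 q7 0.16
shift [0.0007 0.0942 0.0003] turn [ 0.0001  0.     -0.0033]
```

```bash
python3 -m creep '[[[0,0.02,0,0,0,0,-1],[0,0.04,0,0,0,0,-1],[0,0.06,0,0,0,0,-1],[0.0005,0.08,0,0,0,0,-1],[0.0005,0.095,0,0,0,0,-1]]]'
python3 next.py 0.104 0.0295
python3 -m creep '[[[0,0,0,0,0,0,-1],[0,0,-0.05,0,0,0,-1],[0,0,-0.15,0,0,0,-1],[0,0,-0.3,0,0,0,-1],[0,0,-0.42,0,0,0,-1]]]'
python3 -m creep '[[[-0.1,0,0,0,0,0,-1],[-0.2,0,0,0,0,0,-1],[-0.3,0,0,0,0,0,-1],[-0.4,0,0,0,0,0,-1],[-0.4,0,0,0,0,0,-1]]]'
python3 - <<'E'
from workcell import *
import cv2,numpy as np
im=capture("scene")["color"][:,:,::-1][100:300,220:450]
t=capture("top")["color"][:,:,::-1][112:308,215:405]
cv2.imwrite("pics/s3.png",np.hstack([cv2.resize(im,(460,400)),cv2.resize(t,(340,400))]))
E
```

```text
t: 7.32
tcp_pos: [0.6528, 0.1483, 0.0296]
tcp_rot: [-1.363, -2.83, -0.0]
force: [-0.2, -0.3, 0.4]
opening: 0.003
grip_force: 0.0
t 7.325 tcp [0.6528 0.1483 0.0296] panel xy 0.1044 0.0002 F [-0.2 -0.3  0.4] open 0.003 q7 0.13
shift [-0.0004 -0.0011  0.0001] turn [ 0.0001 -0.0001 -0.003 ]
t: 7.95
tcp_pos: [0.6525, 0.1479, 0.2019]
tcp_rot: [1.362, 2.828, 0.003]
force: [0.3, -0.1, 0.6]
opening: -0.004
grip_force: 0.0
t: 8.57
tcp_pos: [0.7533, 0.0179, 0.1983]
tcp_rot: [1.371, 2.825, -0.002]
force: [-0.7, 0.6, -0.4]
opening: 0.002
grip_force: 0.0
```

View pics/s3.png

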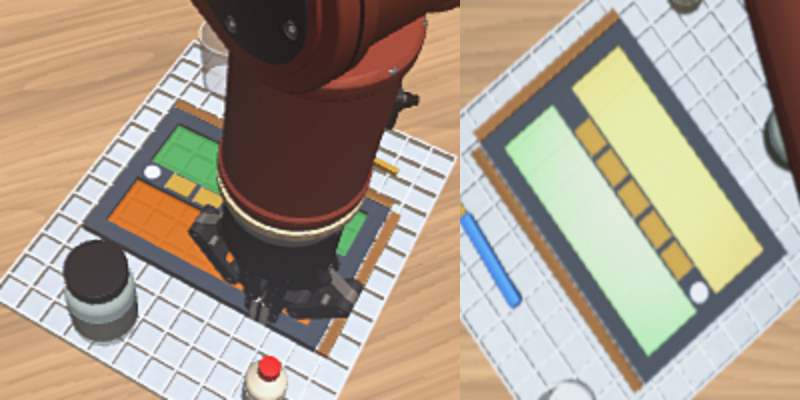

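All five leaves show evenly spaced and flat in the top view, and the panel and the loose items visible there are in place. The hand is clear at z = 0.2 m, with no force on it.

```bash
python3 -m creep '[[[0,0,0,0,0,0,-1],[0,0,0,0,0,0,-1],[0,0,0,0,0,0,-1]]]' >/dev/null; python3 -c "
from workcell import *
print(close_job())"
```

```text
the job is handed in; nothing more can be done
None
```

I ran one unbroken stroke along the bar and handed the job in: all five leaves look flat in the last picture, the panel and the items in view look unmoved, and the hand is clear. The hand-in returned no verdict.

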